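# Lock the ear-piece basket into the wash pot

### The job

The used ear pieces are ready for their wash: fold the wash pot's swing handle right down to one side, then take the basket by its arched handle and nest it in the pot, turned so that its two side tabs drop into the two open notches in the pot's blue collar, beside the hinges of the pot's handle. Press the basket down against the sprung floor, turn it clockwise (seen from above) until it stops with its handle squarely across the hinge line of the pot's handle, and let it spring up so that the tabs click home under the red dots. Both ear pieces must stay in the basket, the pot's handle must stay folded down, and the bottle and the belt packs behind must stay where they are.

Things in the scene. Friction and masses are not known exactly. Their poses are not given: they have to be found in the camera images.
- wash_pot: Round steel can, 100 mm across, rim 90 mm high, held to the case by a black suction foot (114 mm across): it cannot slide or turn. Origin: centre of its underside, z up. Its swing handle hinges on two plates at +y and -y (16 mm wide, top 98 mm high), hinge line along y at height 78 mm. A blue bayonet collar lines the mouth: inner diameter 77 mm, the wall behind it 94 mm inside.
- notch (a point): One of the collar's two entry notches (white dot on the rim), at rim height, 43 mm from the pot's axis, 60 degrees from its +x towards +y; the other is opposite. 28 degrees wide, open at the top. From the notch a tab can go only clockwise seen from above, and only while its top is below 82 mm over the pot's origin.
- pocket (a point): One of the collar's two lock pockets (red dot above it), 43 mm from the pot's axis on its +x side, at rim height; the other is opposite. It lies 60 degrees clockwise from a notch. 28 degrees wide, closed above: a tab rises 4.5 mm into it, until its top is 86.5 mm over the pot's origin, and is held. Past the pocket the collar is a solid stop, as it is on the other side of the notch.
- bail (a joint): Hinge of the pot's swing handle, a U of 5 mm wire, 122 mm wide, with a black sleeve at its top. 0 = upright over the mouth, grows as it swings to the pot's +x side (+1.6 = level on that side, -1.6 = level on the -x side: the stops). It is stiff (about 1 N at the sleeve) and stays where it is left; leaning less than about 1 rad it blocks the mouth.
- bail_grip (a point): Centre of the black sleeve of the pot's swing handle, 14 mm thick and 52 mm long along the pot's y, 90 mm from the hinge line.
- spring_floor (a joint): Sprung floor plate in the pot, 88 mm across: 0 = up (its top 32 mm above the pot's origin), grows as it is pressed down, 0.011 m = its stop. It pushes up with 5 N at 0 and about 12 N at 0.009 m, and carries the basket's weight without sinking. With the basket locked it reads about 0.0015.
- basket: Perforated steel basket, 73 mm across, 59 mm high, 0.15 kg, lower edge tapered. Origin: centre of its underside, z up. Two tabs (12 mm wide, 4 mm thick, tops 56 mm above the origin) stick out along +x and -x to 45 mm from the axis. Same after half a turn. Origin above the pot's: 32 mm resting on the sprung floor, 25 mm or less to turn (stop at 21), 30.5 mm locked.
- basket_grip (a point): Centre of the blue bar at the top of the basket's fixed arched wire handle, 108 mm above the basket's origin. The handle stands in the basket's x-z plane, over the tabs. The bar is 36 mm long along x, 13 mm wide along y, 15 mm high; take it across its width from above.
- ear_mould_0: Tan moulded ear piece, 25x17x14 mm, lying in the basket. Origin under its middle.
- ear_mould_1: Tan moulded ear piece, 28x19x16 mm, lying in the basket. Origin under its middle.
- pump_bottle: Clear hand-gel bottle with a white pump head, 73x67x148 mm, standing behind the work; leave it. Origin under its middle.
- belt_pack_07: Black wireless belt pack with a short aerial, 160x60x21 mm, lying behind the work; leave it.
- belt_pack_08: Black wireless belt pack with a white-framed window and a short aerial, 160x60x28 mm, lying behind the work; leave it.
Things that resemble listed ones, but are neither listed nor needed, are in the scene too. What is shaped like the basket but turquoise is not meant.

How it is judged:
By the outcome, as a careful person would: the job done as asked, in the order asked, and still so for the second after the job is handed in, with the robot touching nothing.
It also fails if it takes over 54 s, if anything falls off the work surface, if the arm or the gripper's body presses on something with over 40 N, if the wrist force passes 120 N, or if a joint passes its speed limit or range.

### The arm

A 6-joint arm with a two-finger parallel gripper is mounted at the origin on a cart in front of the work surface, level with it; the furniture and walls round the work are solid. World frame = base frame: x ahead of the robot, y to its left, z up, the work surface at z = 0. Lengths are in mm, angles in rad, forces in N, time in s.
With the tool pointing down it reaches from about 400 to 925 mm from the base axis. Payload 12.5 kg.
Tool frame: the origin (TCP) lies at the very end of the fingers, on their centre line; the grasp point (between the pads) lies 19 mm behind it; z points along the fingers, y is the line along which they close (so a half turn about z gives the same grasp; the last joint's range is limited). The gripper opens to 95 mm and grips with 3 to 60 N. Pads are 20 mm wide; open, the fingers measure 119 mm over their backs; the gripper's body (75 mm by 180 mm) begins 59 mm behind the grasp point.
Start: joints at [-1.45, 0.491, 1.559, -0, 1.092, -0.106], TCP at [140.56, -609.007, 214.661] pointing down, gripper open.
Joint ranges: [-3.1, 3.1], [-0.84, 2.19], [0.05, 2.79], [-1.13, 4.28], [0.06, 2.93], [-2.69, 2.69]. Speed limits (rad/s): [2.22, 2.22, 2.79, 3.14, 3.14, 3.14].

### API

Orientations are given as [roll, pitch, yaw] about the fixed x, y, z axes, in that order (R = Rz(yaw) Ry(pitch) Rx(roll)).
In Python, from cell import * gives the robot as it stands.
- The arm moves only by the tool step_arm, never from a script. Its argument "plan" is a list of rows, each an object of numbers: "x", "y", "z": the shift along the tool's x, y, z in units of 25 mm (1.0 is 25 mm); "rx", "ry", "rz": the turn, a rotation vector about the tool's x, y, z in units of 0.1 rad (1.0 is 0.1 rad). In form: [{"x": .., "y": .., "z": .., "rx": .., "ry": .., "rz": ..}, ...]. A call has exactly 10 rows; each row shifts and turns the commanded pose from where the row before left it, along the tool's axes as they then stand; what a row does not reach is not made up. A row lasts 1/12 s, in which the tool goes at most 41.7 mm and 7.16 degrees, less where a joint would pass 70% of its speed; a pose out of reach is approached as far as the arm can. A call with a number of a shift or a turn outside -1 to 1 is refused whole. A call with a gripper value outside its range is refused whole. "jaw" is the closure, from -1 (fully open) to 1 (shut), so that 0 is half open, set as the call begins (left out, the last holds). The fingers move at their own pace and stop on an object; the grip force is fixed at half the most. Time passes only in rows, so rows that do not move let the fingers close, or fill a call up. It gives the time, the measured TCP pose, the force, the opening and the grip force at its end, in the units of the state.
- state(): the state, without advancing time (a new reading comes with each control period).
- read_camera(name): name is "side" or "top" or "wrist"; returns a dict with "image" (400x640x3 uint8, red, green, blue), "depth" (400x640 float32, mm along the optical axis (not along the pixel's ray), 0 where there is no reading), "vfov" (degrees; the focal length in pixels is half the picture's height over the tangent of half this angle, whatever the lens; pixels are square), "cx", "cy" (the principal point, pixels), "R" (3x3) and "t" (3): a world point X has camera coordinates R X + t. Camera axes: x right, y down, z forward; pixel columns grow to the right and rows downward; lengths in mm; the calibration is good to about 2 mm. A picture is of the moment at which its call begins.
- job_done(): hands the job in; it is judged then, once.
The state is a dict: "t": time; "joints": joint angles; "qvel": joint speeds; "tau": joint torques, N m; "eef_pos": TCP position; "tcp_rot": TCP orientation; "ft_force": force on the tool from outside, world axes, zero at the start; "moment": the same for the moment, N m; "opening": opening from 0.0 (shut) to 1.0 (fully open); "grip_force": force on a finger pad.
Only numpy, scipy, OpenCV 4.12 (cv2) and the standard library are available. Lean on these libraries where they do the work, as an engineer would, in place of code of your own. Each camera call takes 0.05 s, during which the arm holds its last target. There are 200 camera calls.

## Working session

There is one attempt and no reset: what is moved stays moved. The work goes in short steps, Python scripts to look and compute and a tool call to move; the robot and the scene stay as the last step left them, time stands still between calls to the robot, and variables do not carry over. Pictures are saved under pics/ and viewed, at most 10 in all, crops included, and the job is handed in when it is done.

Besides the shell and the picture viewer there is one more tool, called as name(argument=value, ...), one argument or row to a line, values as JSON. step_arm: Moves the arm, as the interface text tells. Shifts and turns lie within -1 to 1; 1 stands for 25 mm of shift or 0.1 rad of turn. Its arguments: {"type":"object","properties":{"plan":{"type":"array","items":{"type":"object","properties":{"x":{"type":"number"},"y":{"type":"number"},"z":{"type":"number"},"rx":{"type":"number"},"ry":{"type":"number"},"rz":{"type":"number"}}}},"jaw":{"type":"number"}},"required":["plan"]}

```bash
mkdir -p pics
cat > h.py <<'E'
from cell import *
import numpy as np, cv2
def shot(n,save=None):
    c=read_camera(n)
    if save: cv2.imwrite('pics/'+save,c['image'][:,:,::-1])
    return c
def world(c,u,v,z=None):
    f=200/np.tan(np.radians(c['vfov'])/2); R=np.array(c['R']);t=np.array(c['t'])
    u=np.atleast_1d(u).astype(float);v=np.atleast_1d(v).astype(float)
    d=np.stack([(u-c['cx'])/f,(v-c['cy'])/f,np.ones_like(u)],1)
    o=-R.T@t; w=d@R
    if z is None: s=c['depth'][v.astype(int),u.astype(int)]
    else: s=(z-o[2])/w[:,2]
    return o+w*s[:,None]
E
python3 - <<'E'
from h import *
a=shot('top','t1.png');b=shot('side','s1.png')
import pickle;pickle.dump((a,b),open('c1.pkl','wb'))
s=state();print(s)
for c in(a,b):print(c['vfov'],c['cx'],c['cy'],-np.array(c['R']).T@c['t'],c['R'])
E
```

```text
{'t': 0.1, 'joints': array([-1.44961823e+00,  4.91457279e-01,  1.55939622e+00,  3.35606548e-06,
        1.09167278e+00, -1.05599384e-01]), 'qvel': array([-0.00029772, -0.00071436, -0.0011923 ,  0.00160221, -0.00010984,
       -0.00058976]), 'tau': array([ 3.60492209e-03, -6.13625336e+01, -2.58606952e+01,  6.94590295e-02,
        4.70342254e-02, -5.18751915e-05]), 'eef_pos': array([ 140.52172989, -608.78059109,  214.14361847]), 'tcp_rot': array([-3.14066455e+00, -1.01366748e-04,  2.26775885e-01]), 'ft_force': array([0.5518343 , 0.14692343, 0.66777437]), 'moment': array([ 0.0202664 , -0.00398389, -0.06005173]), 'grip_force': 0.0, 'opening': 1.000538653709647}
55.631660467592546 314.9746521928301 198.30140071792786 [ 459.497788    -16.91005847 1031.97135248] [[ 0.00863078 -0.99957421  0.02787292]
 [-0.99652215 -0.01090803 -0.08261131]
 [ 0.08288018 -0.02706298 -0.99619199]]
43.0569844206291 314.68841892996545 203.13197890753915 [  436.87104682 -1432.15008161   723.80311245] [[ 9.97524256e-01 -7.03175129e-02  8.97953988e-04]
 [-2.71263400e-02 -3.96532264e-01 -9.17619924e-01]
 [ 6.48808186e-02  9.15323774e-01 -3.97458008e-01]]
```

View pics/t1.png

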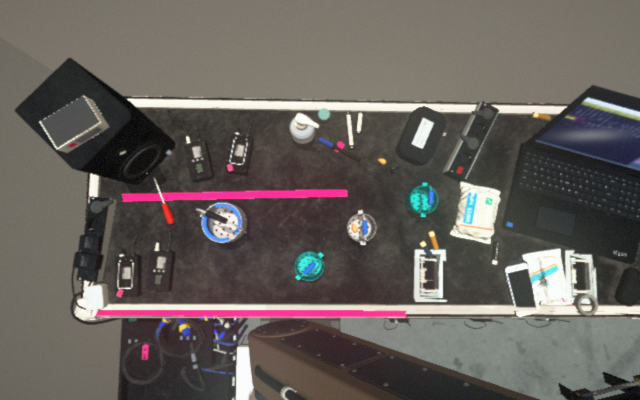

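View pics/s1.png

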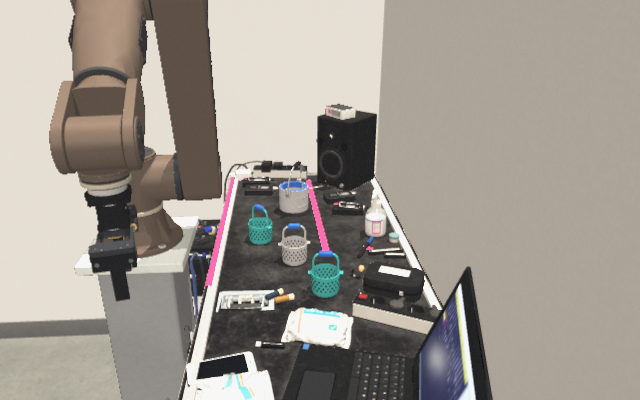

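The top view shows the pot at about (223,223). There are three basket shapes: turquoise at (309,266) and (423,199), and steel with a blue bar at (361,228). The steel one fits the description. Next I'll enlarge it and the pot to confirm.

Run:
```python
from h import *
import pickle;a,b=pickle.load(open('c1.pkl','rb'))
def crop(c,x,y,w=33,h=33,k=6):return cv2.resize(c['image'][y-h:y+h,x-w:x+w,::-1],None,fx=k,fy=k,interpolation=cv2.INTER_CUBIC)
cv2.imwrite('pics/c1.png',np.vstack([np.hstack([crop(a,223,223,k=4),crop(a,361,228,k=4)]),np.hstack([crop(b,293,190,k=4),crop(b,293,245,k=4)])]))
hsv=cv2.cvtColor(a['image'],cv2.COLOR_RGB2HSV)
for n,(u,v) in dict(pot=(223,223),bas=(361,228)).items():
    m=np.zeros((400,640),bool);m[v-32:v+33,u-32:u+33]=1
    vv,uu=np.nonzero(m);P=world(a,uu,vv);k=(P[:,2]>12)
    P=P[k];uu=uu[k];vv=vv[k];print(n,P.min(0),P.max(0))
    H=hsv[vv,uu]
    bl=(H[:,0]>100)&(H[:,0]<125)&(H[:,1]>120)&(H[:,2]>60)
    print('blue',bl.sum(),P[bl].mean(0),np.percentile(P[bl][:,2],[5,50,95]))
    for zl in [(20,50),(50,70),(70,85),(85,95),(95,105),(105,118),(118,190)]:
        q=(P[:,2]>zl[0])&(P[:,2]<zl[1])
        if q.sum()>3:print(zl,q.sum(),P[q].mean(0).round(1),P[q].min(0).round(),P[q].max(0).round(), uu[q].mean().round(1),vv[q].mean().round(1))
```

```text
pot [426.93407422 -16.91005847  12.1385186 ] [ 526.16343374  248.86705275 1031.97135248]
blue 271 [475.66219744 191.20018907  91.55117605] [74.90322783 89.35333736 92.2216049 ]
(20, 50) 644 [474.3 192.6  31.9] [429. 138.  20.] [523. 237.  50.] 224.3 223.4
(50, 70) 50 [481.4 167.8  63.3] [427. 138.  51.] [526. 225.  70.] 231.6 220.5
(70, 85) 89 [475.6 185.1  78.6] [430. 130.  70.] [519. 249.  85.] 223.4 222.6
(85, 95) 458 [475.1 188.4  89.4] [428. 132.  85.] [526. 243.  95.] 221.1 222.7
(95, 105) 18 [475.1 189.2  97.5] [450. 132.  95.] [501. 240. 105.] 220.1 222.6
(105, 118) 5 [483.5 196.9 108.6] [455. 131. 106.] [503. 241. 112.] 216.0 219.0
(118, 190) 209 [485.  180.  167.6] [458. 131. 121.] [507. 240. 178.] 217.4 217.7
bas [ 424.18022326 -198.97222789   12.09588145] [ 511.82310872  -16.91005847 1031.97135248]
blue 52 [ 467.47320318 -162.72184138  114.18984178] [112.04487662 114.20258057 116.86917791]
(20, 50) 88 [ 467.5 -168.6   35. ] [ 431. -197.   20.] [ 499. -126.   50.] 362.1 227.2
(50, 70) 137 [ 465.9 -164.1   56.9] [ 424. -199.   50.] [ 512. -126.   66.] 361.6 227.8
(70, 85) 4 [ 466.4 -160.3   76.1] [ 435. -162.   75.] [ 498. -157.   77.] 361.2 227.5
(85, 95) 5 [ 474.1 -160.    91.1] [ 435. -163.   89.] [ 500. -157.   93.] 362.0 224.4
(95, 105) 13 [ 467.3 -161.1  102.1] [ 436. -166.   98.] [ 497. -156.  105.] 363.2 227.1
(105, 118) 86 [ 466.9 -161.9  112.6] [ 443. -170.  105.] [ 494. -156.  117.] 364.2 227.2
```

View pics/c1.png

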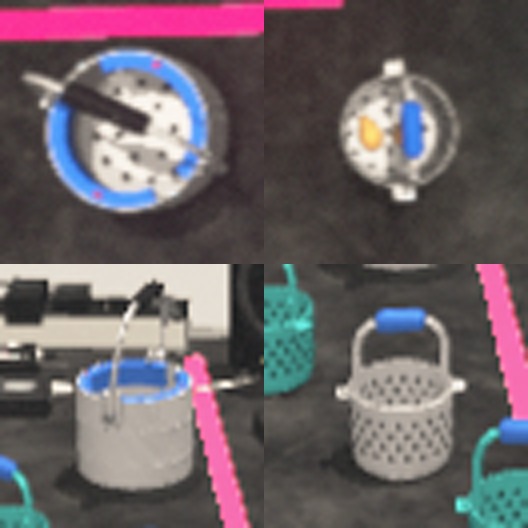

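The steel basket with the blue bar is the one meant: crop panel at top right, tabs at crop (394,68) and (403,192), tan ear pieces inside. The pot's red dots are at crop (156,63) and (96,193), and its black sleeve is near (105,105).

Run:
```python
from h import *
import pickle;a,b=pickle.load(open('c1.pkl','rb'))
hsv=cv2.cvtColor(a['image'],cv2.COLOR_RGB2HSV)
vv,uu=np.mgrid[191:256,191:256];vv=vv.ravel();uu=uu.ravel()
P=world(a,uu,vv);H=hsv[vv,uu].astype(int)
q=(P[:,2]>87)&(P[:,2]<92)
(c,s,ang)=cv2.minAreaRect(P[q][:,:2].astype(np.float32));cc,r=cv2.minEnclosingCircle(P[q][:,:2].astype(np.float32));print('rim',c,s,cc,r)
bl=(H[:,0]>100)&(H[:,0]<125)&(H[:,1]>120)&(H[:,2]>60)&q
print('blue centre',cv2.minEnclosingCircle(P[bl][:,:2].astype(np.float32)))
for u,v in[(228.9,205.6),(213.9,238.1)]:print('dot',world(a,u,v,90))
pk=((H[:,0]>135)&(H[:,0]<176))&(H[:,1]>70)&(vv>200)
print('pink',np.c_[uu,vv,H][pk].tolist())
d=(P[:,2]>155)&(P[:,2]<185)&(H[:,2]<90)
print('sleeve',d.sum(),P[d].mean(0),P[d].min(0),P[d].max(0));w,V=np.linalg.eigh(np.cov(P[d].T));print(V[:,-1],np.sqrt(w[-1]*12))
m=(P[:,2]>95)&(P[:,2]<182)&(H[:,2]>=90);print('wires',np.c_[uu,vv,P][m].round()[:40].tolist())
pl=(P[:,2]>92.5)&(P[:,2]<102);print('plates',P[pl].round().tolist())
# basket
vv,uu=np.mgrid[200:256,335:395];vv=vv.ravel();uu=uu.ravel();P=world(a,uu,vv);H=hsv[vv,uu].astype(int)
q=(P[:,2]>50)&(P[:,2]<64);print('basket top',cv2.minEnclosingCircle(P[q][:,:2].astype(np.float32)))
g=P[(P[:,2]>106)&(P[:,2]<120)];print('bar',cv2.minAreaRect(g[:,:2].astype(np.float32)))
for n,k in dict(far=P[:,0]>502,near=P[:,0]<432).items():
    k=k&q;print(n,k.sum(),P[k].mean(0))
for u,v in[(328+394/4-0-0,0)]:pass
for (x,y) in[(394,68),(403,192)]:print('tab',world(a,361-33+(x-264)/4,228-33+y/4,56))
```

```text
rim (476.0143737792969, 188.61886596679688) (98.68321990966797, 98.64118957519531) (475.489013671875, 188.58596801757812) 58.99324417114258
blue centre ((477.2256774902344, 188.05865478515625), 46.392906188964844)
dot [[517.41129647 170.42423434  90.        ]]
dot [[437.12479871 204.84409393  90.        ]]
pink [[229, 205, 144, 86, 195], [228, 206, 149, 103, 207], [229, 206, 156, 116, 209], [214, 238, 155, 106, 190], [214, 239, 137, 82, 203]]
sleeve 114 [487.63796401 183.9560371  172.42070113] [475.27045825 159.37694563 167.03204425] [499.90167761 206.751539   178.15109789]
[-0.37995921 -0.92484665  0.01701984] 48.47411465382323
wires [[196.0, 208.0, 507.0, 234.0, 149.0], [196.0, 209.0, 505.0, 233.0, 154.0], [197.0, 209.0, 505.0, 230.0, 156.0], [198.0, 209.0, 505.0, 226.0, 160.0], [199.0, 209.0, 504.0, 223.0, 164.0], [196.0, 210.0, 503.0, 233.0, 154.0], [197.0, 210.0, 503.0, 230.0, 155.0], [198.0, 210.0, 502.0, 226.0, 161.0], [199.0, 210.0, 502.0, 223.0, 163.0], [200.0, 210.0, 502.0, 220.0, 166.0], [201.0, 210.0, 502.0, 218.0, 165.0], [202.0, 210.0, 502.0, 216.0, 166.0], [206.0, 210.
[... 1412 characters left out ...]
0, 94.0], [459.0, 224.0, 93.0], [460.0, 151.0, 93.0], [457.0, 143.0, 96.0], [457.0, 140.0, 97.0], [455.0, 143.0, 96.0], [455.0, 141.0, 95.0], [453.0, 145.0, 97.0], [453.0, 143.0, 98.0], [450.0, 219.0, 94.0], [450.0, 145.0, 96.0], [450.0, 142.0, 100.0], [435.0, 180.0, 93.0], [433.0, 189.0, 93.0], [428.0, 182.0, 93.0]]
basket top ((467.854736328125, -164.15084838867188), 44.17839050292969)
bar ((468.70751953125, -163.00038146972656), (51.231075286865234, 12.937724113464355), 0.8728387355804443)
far 16 [ 507.26444175 -159.59745979   55.50643668]
near 20 [ 428.09453384 -164.22642004   55.86788631]
tab [[ 506.44837698 -161.46902885   56.        ]]
tab [[ 426.84720097 -167.16349496   56.        ]]
```

```bash
cat >> h.py <<'E'
POT=np.array([476.5,188.3]);PY=-0.405
def pot(x,y=0): c,s=np.cos(PY),np.sin(PY); return POT+[c*x-s*y,s*x+c*y]
def plan(wps,step=.95):
    "wps: list of (x,y,z,yaw,[nrows]); prints rows in tool units"
    s=state();p=np.array(s['eef_pos']);w=s['tcp_rot'][2]
    print('at',p.round(1),s['tcp_rot'].round(3),s['ft_force'].round(1),s['opening'])
    for q in wps:
        t=np.array(q[:3],float);dy=q[3]-w;n=q[4] if len(q)>4 else max(1,int(np.ceil(max(np.abs(t-p).max()/25/step,np.linalg.norm((t-p)[:2])/25/step,abs(dy)/.1/step))))
        print('->',q,n,'rows')
        for i in range(n):
            d=(t-p)/n; yy=w+dy*i/n
            print({k:round(float(v),2) for k,v in dict(x=(np.cos(yy)*d[0]+np.sin(yy)*d[1])/25,y=(np.sin(yy)*d[0]-np.cos(yy)*d[1])/25,z=-d[2]/25,rz=-dy/n/.1).items()}) if abs(dy)>1e-3 or i==0 else None
        p=t;w=q[3]
E
python3 - <<'E'
from h import *
a=pot(-32);plan([(420,-400,214,.227),(470,-80,214,.227),(*a,214,-.405),(*a,150,-.405)])
E
```

```text
at [ 140.5 -608.8  214.1] [-3.141 -0.     0.227] [0.6 0.1 0.7] 1.000538653709647
-> (420, -400, 214, 0.227) 15 rows
{'x': 0.85, 'y': -0.37, 'z': 0.0, 'rz': -0.0}
-> (470, -80, 214, 0.227) 14 rows
{'x': 0.34, 'y': -0.86, 'z': -0.0, 'rz': -0.0}
-> (np.float64(447.0887232906952), np.float64(200.908600331865), 214, -0.405) 12 rows
{'x': 0.14, 'y': -0.93, 'z': -0.0, 'rz': 0.53}
{'x': 0.09, 'y': -0.94, 'z': -0.0, 'rz': 0.53}
{'x': 0.04, 'y': -0.94, 'z': -0.0, 'rz': 0.53}
{'x': -0.01, 'y': -0.94, 'z': -0.0, 'rz': 0.53}
{'x': -0.06, 'y': -0.94, 'z': -0.0, 'rz': 0.53}
{'x': -0.11, 'y': -0.93, 'z': -0.0, 'rz': 0.53}
{'x': -0.16, 'y': -0.93, 'z': -0.0, 'rz': 0.53}
{'x': -0.21, 'y': -0.92, 'z': -0.0, 'rz': 0.53}
{'x': -0.26, 'y': -0.9, 'z': -0.0, 'rz': 0.53}
{'x': -0.3, 'y': -0.89, 'z': -0.0, 'rz': 0.53}
{'x': -0.35, 'y': -0.87, 'z': -0.0, 'rz': 0.53}
{'x': -0.39, 'y': -0.85, 'z': -0.0, 'rz': 0.53}
-> (np.float64(447.0887232906952), np.float64(200.908600331865), 150, -0.405) 3 rows
{'x': 0.0, 'y': -0.0, 'z': 0.85, 'rz': -0.0}
```

step_arm(
  jaw=1,
  plan=[
    {"x": 0.85,"y": -0.37},
    {"x": 0.85,"y": -0.37},
    {"x": 0.85,"y": -0.37},
    {"x": 0.85,"y": -0.37},
    {"x": 0.85,"y": -0.37},
    {"x": 0.85,"y": -0.37},
    {"x": 0.85,"y": -0.37},
    {"x": 0.85,"y": -0.37},
    {"x": 0.85,"y": -0.37},
    {"x": 0.85,"y": -0.37},
  ],
)

```text
schema error: expected keys x, y, z, rx, ry, rz
```

step_arm(
  plan=[
    {"x": 0.85,"y": -0.37},
    {"x": 0.85,"y": -0.37},
    {"x": 0.85,"y": -0.37},
    {"x": 0.85,"y": -0.37},
    {"x": 0.85,"y": -0.37},
    {"x": 0.34,"y": -0.86},
    {"x": 0.34,"y": -0.86},
    {"x": 0.34,"y": -0.86},
    {"x": 0.34,"y": -0.86},
    {"x": 0.34,"y": -0.86},
  ],
)

```text
schema error: expected keys x, y, z, rx, ry, rz
```

step_arm(
  plan=[
    {"x": 0.34,"y": -0.86},
    {"x": 0.34,"y": -0.86},
    {"x": 0.34,"y": -0.86},
    {"x": 0.34,"y": -0.86},
    {"x": 0.34,"y": -0.86},
    {"x": 0.34,"y": -0.86},
    {"x": 0.34,"y": -0.86},
    {"x": 0.34,"y": -0.86},
    {"x": 0.34,"y": -0.86},
    {"x": 0,"y": 0},
  ],
)

```text
schema error: expected keys x, y, z, rx, ry, rz
```

Run:
```python
from h import *
a=pot(-32);plan([(*a,214,-.405,11)])
c=shot('wrist','w1.png')
```

```text
at [ 140.5 -608.8  214.1] [-3.141 -0.     0.227] [0.6 0.1 0.7] 1.000538653709647
-> (np.float64(447.0887232906952), np.float64(200.908600331865), 214, -0.405, 11) 11 rows
{'x': 1.75, 'y': -2.62, 'z': 0.0, 'rz': 0.57}
{'x': 1.6, 'y': -2.71, 'z': 0.0, 'rz': 0.57}
{'x': 1.44, 'y': -2.8, 'z': 0.0, 'rz': 0.57}
{'x': 1.27, 'y': -2.88, 'z': 0.0, 'rz': 0.57}
{'x': 1.11, 'y': -2.95, 'z': 0.0, 'rz': 0.57}
{'x': 0.94, 'y': -3.01, 'z': 0.0, 'rz': 0.57}
{'x': 0.76, 'y': -3.05, 'z': 0.0, 'rz': 0.57}
{'x': 0.58, 'y': -3.09, 'z': 0.0, 'rz': 0.57}
{'x': 0.41, 'y': -3.12, 'z': 0.0, 'rz': 0.57}
{'x': 0.23, 'y': -3.14, 'z': 0.0, 'rz': 0.57}
{'x': 0.05, 'y': -3.15, 'z': 0.0, 'rz': 0.57}
```

All six keys are required in each row.

step_arm(
  jaw=1,
  plan=[
    {"x": 0.85,"y": -0.37,"z": 0,"rx": 0,"ry": 0,"rz": 0},
    {"x": 0.85,"y": -0.37,"z": 0,"rx": 0,"ry": 0,"rz": 0},
    {"x": 0.85,"y": -0.37,"z": 0,"rx": 0,"ry": 0,"rz": 0},
    {"x": 0.85,"y": -0.37,"z": 0,"rx": 0,"ry": 0,"rz": 0},
    {"x": 0.85,"y": -0.37,"z": 0,"rx": 0,"ry": 0,"rz": 0},
    {"x": 0.85,"y": -0.37,"z": 0,"rx": 0,"ry": 0,"rz": 0},
    {"x": 0.85,"y": -0.37,"z": 0,"rx": 0,"ry": 0,"rz": 0},
    {"x": 0.85,"y": -0.37,"z": 0,"rx": 0,"ry": 0,"rz": 0},
    {"x": 0.85,"y": -0.37,"z": 0,"rx": 0,"ry": 0,"rz": 0},
    {"x": 0.85,"y": -0.37,"z": 0,"rx": 0,"ry": 0,"rz": 0},
  ],
)

```text
t: 0.98
eef_pos: [327.6, -470.2, 214.5]
tcp_rot: [-3.141, 0.0, 0.227]
ft_force: [0.2, 1.0, -1.1]
opening: 0.355
grip_force: 0.0
```

step_arm(
  plan=[
    {"x": 0.85,"y": -0.37,"z": 0,"rx": 0,"ry": 0,"rz": 0},
    {"x": 0.85,"y": -0.37,"z": 0,"rx": 0,"ry": 0,"rz": 0},
    {"x": 0.85,"y": -0.37,"z": 0,"rx": 0,"ry": 0,"rz": 0},
    {"x": 0.85,"y": -0.37,"z": 0,"rx": 0,"ry": 0,"rz": 0},
    {"x": 0.85,"y": -0.37,"z": 0,"rx": 0,"ry": 0,"rz": 0},
    {"x": 0.34,"y": -0.86,"z": 0,"rx": 0,"ry": 0,"rz": 0},
    {"x": 0.34,"y": -0.86,"z": 0,"rx": 0,"ry": 0,"rz": 0},
    {"x": 0.34,"y": -0.86,"z": 0,"rx": 0,"ry": 0,"rz": 0},
    {"x": 0.34,"y": -0.86,"z": 0,"rx": 0,"ry": 0,"rz": 0},
    {"x": 0.34,"y": -0.86,"z": 0,"rx": 0,"ry": 0,"rz": 0},
  ],
)

```text
t: 1.82
eef_pos: [437.1, -286.6, 214.5]
tcp_rot: [-3.141, 0.0, 0.227]
ft_force: [-0.6, 0.4, 0.4]
opening: 0.006
grip_force: 0.0
```

step_arm(
  plan=[
    {"x": 0.34,"y": -0.86,"z": 0,"rx": 0,"ry": 0,"rz": 0},
    {"x": 0.34,"y": -0.86,"z": 0,"rx": 0,"ry": 0,"rz": 0},
    {"x": 0.34,"y": -0.86,"z": 0,"rx": 0,"ry": 0,"rz": 0},
    {"x": 0.34,"y": -0.86,"z": 0,"rx": 0,"ry": 0,"rz": 0},
    {"x": 0.34,"y": -0.86,"z": 0,"rx": 0,"ry": 0,"rz": 0},
    {"x": 0.34,"y": -0.86,"z": 0,"rx": 0,"ry": 0,"rz": 0},
    {"x": 0.34,"y": -0.86,"z": 0,"rx": 0,"ry": 0,"rz": 0},
    {"x": 0.34,"y": -0.86,"z": 0,"rx": 0,"ry": 0,"rz": 0},
    {"x": 0.34,"y": -0.86,"z": 0,"rx": 0,"ry": 0,"rz": 0},
    {"x": 0.14,"y": -0.93,"z": 0,"rx": 0,"ry": 0,"rz": 0.53},
  ],
)

```text
t: 2.65
eef_pos: [466.9, -57.6, 214.5]
tcp_rot: [3.141, -0.0, 0.175]
ft_force: [-0.2, -0.7, 0.6]
opening: 0.004
grip_force: 0.0
```

Run:
```python
from h import *
a=pot(-32);plan([(*a,214,-.405,11)])
c=shot('wrist','w1.png')
```

```text
at [466.9 -57.6 214.5] [ 3.141 -0.     0.175] [-0.2 -0.7  0.6] 0.003992885964814537
-> (np.float64(447.0887232906952), np.float64(200.908600331865), 214, -0.405, 11) 11 rows
{'x': 0.09, 'y': -0.94, 'z': 0.0, 'rz': 0.53}
{'x': 0.04, 'y': -0.94, 'z': 0.0, 'rz': 0.53}
{'x': -0.01, 'y': -0.94, 'z': 0.0, 'rz': 0.53}
{'x': -0.06, 'y': -0.94, 'z': 0.0, 'rz': 0.53}
{'x': -0.11, 'y': -0.94, 'z': 0.0, 'rz': 0.53}
{'x': -0.16, 'y': -0.93, 'z': 0.0, 'rz': 0.53}
{'x': -0.2, 'y': -0.92, 'z': 0.0, 'rz': 0.53}
{'x': -0.25, 'y': -0.91, 'z': 0.0, 'rz': 0.53}
{'x': -0.3, 'y': -0.89, 'z': 0.0, 'rz': 0.53}
{'x': -0.35, 'y': -0.88, 'z': 0.0, 'rz': 0.53}
{'x': -0.39, 'y': -0.86, 'z': 0.0, 'rz': 0.53}
```

View pics/w1.png

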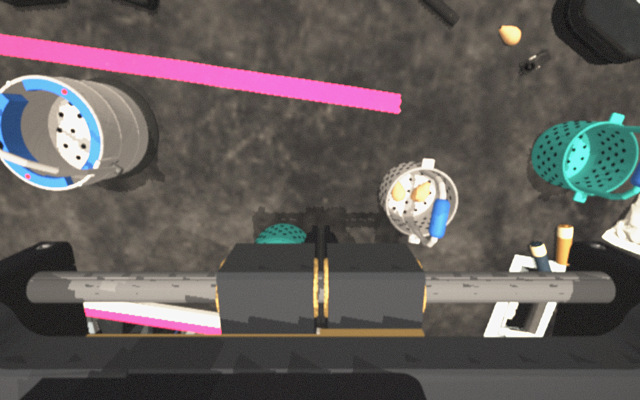

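The wrist view shows the basket at (420,200) with both tan pieces inside, and the pot at left (65,130) with its handle leaning. I'll move to the push position next.

step_arm(
  plan=[
    {"x": 0.09,"y": -0.94,"z": 0,"rx": 0,"ry": 0,"rz": 0.53},
    {"x": 0.04,"y": -0.94,"z": 0,"rx": 0,"ry": 0,"rz": 0.53},
    {"x": -0.01,"y": -0.94,"z": 0,"rx": 0,"ry": 0,"rz": 0.53},
    {"x": -0.06,"y": -0.94,"z": 0,"rx": 0,"ry": 0,"rz": 0.53},
    {"x": -0.11,"y": -0.94,"z": 0,"rx": 0,"ry": 0,"rz": 0.53},
    {"x": -0.16,"y": -0.93,"z": 0,"rx": 0,"ry": 0,"rz": 0.53},
    {"x": -0.2,"y": -0.92,"z": 0,"rx": 0,"ry": 0,"rz": 0.53},
    {"x": -0.25,"y": -0.91,"z": 0,"rx": 0,"ry": 0,"rz": 0.53},
    {"x": -0.3,"y": -0.89,"z": 0,"rx": 0,"ry": 0,"rz": 0.53},
    {"x": -0.35,"y": -0.88,"z": 0,"rx": 0,"ry": 0,"rz": 0.53},
  ],
)

```text
t: 3.53
eef_pos: [448.1, 177.5, 214.5]
tcp_rot: [3.141, 0.0, -0.359]
ft_force: [-1.2, -0.2, -1.2]
opening: 0.005
grip_force: 0.0
```

step_arm(
  plan=[
    {"x": -0.39,"y": -0.86,"z": 0,"rx": 0,"ry": 0,"rz": 0.53},
    {"x": 0,"y": 0,"z": 0.6,"rx": 0,"ry": 0,"rz": 0},
    {"x": 0,"y": 0,"z": 0.6,"rx": 0,"ry": 0,"rz": 0},
    {"x": 0,"y": 0,"z": 0.6,"rx": 0,"ry": 0,"rz": 0},
    {"x": 0,"y": 0,"z": 0.6,"rx": 0,"ry": 0,"rz": 0},
    {"x": 0.3,"y": 0,"z": 0.1,"rx": 0,"ry": 0,"rz": 0},
    {"x": 0.3,"y": 0,"z": 0,"rx": 0,"ry": 0,"rz": 0},
    {"x": 0.3,"y": 0,"z": 0,"rx": 0,"ry": 0,"rz": 0},
    {"x": 0.3,"y": 0,"z": 0,"rx": 0,"ry": 0,"rz": 0},
    {"x": 0.3,"y": 0,"z": 0,"rx": 0,"ry": 0,"rz": 0},
  ],
)

```text
t: 4.37
eef_pos: [482.3, 184.6, 152.7]
tcp_rot: [-3.141, -0.001, -0.41]
ft_force: [-0.4, 1.1, -0.9]
opening: 0.004
grip_force: 0.6
```

step_arm(
  plan=[
    {"x": 0.21,"y": 0,"z": 0.05,"rx": 0,"ry": 0,"rz": 0},
    {"x": 0.21,"y": 0,"z": 0.05,"rx": 0,"ry": 0,"rz": 0},
    {"x": 0.21,"y": 0,"z": 0.08,"rx": 0,"ry": 0,"rz": 0},
    {"x": 0.21,"y": 0,"z": 0.1,"rx": 0,"ry": 0,"rz": 0},
    {"x": 0.21,"y": 0,"z": 0.12,"rx": 0,"ry": 0,"rz": 0},
    {"x": 0.21,"y": 0,"z": 0.15,"rx": 0,"ry": 0,"rz": 0},
    {"x": 0.21,"y": 0,"z": 0.15,"rx": 0,"ry": 0,"rz": 0},
    {"x": 0.21,"y": 0,"z": 0.2,"rx": 0,"ry": 0,"rz": 0},
    {"x": 0.21,"y": 0,"z": 0.2,"rx": 0,"ry": 0,"rz": 0},
    {"x": 0.21,"y": 0,"z": 0.25,"rx": 0,"ry": 0,"rz": 0},
  ],
)

```text
t: 5.2
eef_pos: [529.2, 164.2, 117.5]
tcp_rot: [3.141, 0.002, -0.409]
ft_force: [-5.3, 5.0, -3.3]
opening: 0.007
grip_force: 3.1
```

Run:
```python
from h import *
plan([(*pot(59),160,-.41),(*pot(83),160,-.41)])
c=shot('wrist','w2.png')
H=cv2.cvtColor(c['image'],cv2.COLOR_RGB2HSV)
```

```text
at [529.2 164.2 117.5] [ 3.141e+00  2.000e-03 -4.090e-01] [-5.3  5.  -3.3] 0.007454656640200623
-> (np.float64(530.7270414327807), np.float64(165.05289313812398), 160, -0.41) 2 rows
{'x': 0.02, 'y': -0.03, 'z': -0.85, 'rz': 0.0}
-> (np.float64(552.7854989647593), np.float64(155.59644288922524), 160, -0.41) 2 rows
{'x': 0.48, 'y': -0.0, 'z': -0.0, 'rz': -0.0}
```

View pics/w2.png

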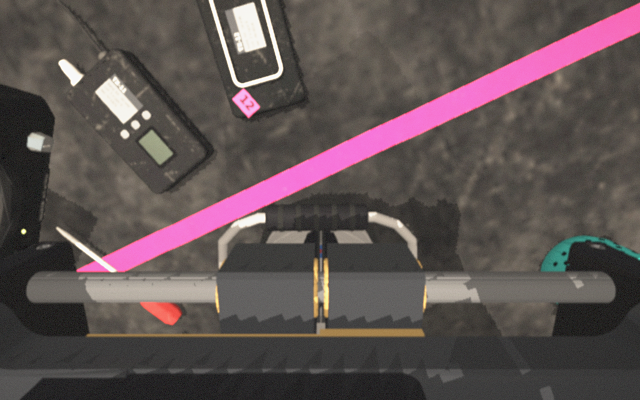

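The sleeve at (318,217) has been pushed ahead of the fingers. Now I'll lift, move over it and press it down.

step_arm(
  plan=[
    {"x": -0.1,"y": 0,"z": -0.85,"rx": 0,"ry": 0,"rz": 0},
    {"x": 0,"y": 0,"z": -0.85,"rx": 0,"ry": 0,"rz": 0},
    {"x": 0.55,"y": 0,"z": 0,"rx": 0,"ry": 0,"rz": 0},
    {"x": 0.6,"y": 0,"z": 0,"rx": 0,"ry": 0,"rz": 0},
    {"x": 0,"y": 0,"z": 0.6,"rx": 0,"ry": 0,"rz": 0},
    {"x": 0,"y": 0,"z": 0.6,"rx": 0,"ry": 0,"rz": 0},
    {"x": 0,"y": 0,"z": 0.6,"rx": 0,"ry": 0,"rz": 0},
    {"x": 0,"y": 0,"z": 0.5,"rx": 0,"ry": 0,"rz": 0},
    {"x": 0,"y": 0,"z": 0.4,"rx": 0,"ry": 0,"rz": 0},
    {"x": 0,"y": 0,"z": 0.3,"rx": 0,"ry": 0,"rz": 0},
  ],
)

```text
t: 6.08
eef_pos: [553.7, 153.5, 84.9]
tcp_rot: [3.141, -0.0, -0.409]
ft_force: [0.3, -0.5, 0.1]
opening: 0.005
grip_force: 0.3
```

step_arm(
  plan=[
    {"x": 0,"y": 0,"z": 0.06,"rx": 0,"ry": 0,"rz": 0},
    {"x": 0,"y": 0,"z": 0.06,"rx": 0,"ry": 0,"rz": 0},
    {"x": 0,"y": 0,"z": 0,"rx": 0,"ry": 0,"rz": 0},
    {"x": 0,"y": 0,"z": -1,"rx": 0,"ry": 0,"rz": 0},
    {"x": 0,"y": 0,"z": -1,"rx": 0,"ry": 0,"rz": 0},
    {"x": 0,"y": 0,"z": -1,"rx": 0,"ry": 0,"rz": 0},
    {"x": -0.7,"y": 0.3,"z": -1,"rx": 0,"ry": 0,"rz": 0},
    {"x": -0.9,"y": 0.4,"z": -1,"rx": 0,"ry": 0,"rz": 0},
    {"x": -0.9,"y": 0.4,"z": -0.3,"rx": 0,"ry": 0,"rz": 0},
    {"x": -0.9,"y": 0.4,"z": 0,"rx": 0,"ry": 0,"rz": 0},
  ],
)

```text
t: 6.92
eef_pos: [460.3, 153.2, 218.0]
tcp_rot: [-3.139, -0.004, -0.409]
ft_force: [-0.5, -0.4, -0.1]
opening: 0.006
grip_force: 0.0
```

step_arm(
  jaw=-0.2,
  plan=[
    {"x": -0.9,"y": 0.3,"z": 0,"rx": 0,"ry": 0,"rz": 0},
    {"x": -0.8,"y": 0.5,"z": 0,"rx": 0,"ry": 0,"rz": 0},
    {"x": -0.6,"y": 0.8,"z": 0,"rx": 0,"ry": 0,"rz": -0.57},
    {"x": -0.5,"y": 0.8,"z": 0,"rx": 0,"ry": 0,"rz": -0.57},
    {"x": -0.4,"y": 0.85,"z": 0,"rx": 0,"ry": 0,"rz": -0.57},
    {"x": -0.2,"y": 0.9,"z": 0,"rx": 0,"ry": 0,"rz": -0.57},
    {"x": 0,"y": 0.9,"z": 0,"rx": 0,"ry": 0,"rz": -0.57},
    {"x": 0,"y": 0.9,"z": 0,"rx": 0,"ry": 0,"rz": -0.57},
    {"x": 0,"y": 0.9,"z": 0,"rx": 0,"ry": 0,"rz": -0.57},
    {"x": 0,"y": 0.9,"z": 0,"rx": 0,"ry": 0,"rz": -0.57},
  ],
)

```text
t: 7.75
eef_pos: [338.4, -3.6, 216.1]
tcp_rot: [3.141, -0.002, 0.05]
ft_force: [1.0, -0.3, 1.1]
opening: 0.589
grip_force: 0.0
```

Run:
```python
from h import *
import pickle
a=shot('top');w=shot('wrist','w3.png');b=shot('side');pickle.dump((a,w,b),open('c2.pkl','wb'))
s=state();print(s['eef_pos'],s['tcp_rot'],s['t'])
def crop(c,x,y,w=33,h=33,k=6):
    return cv2.resize(c['image'][y-h:y+h,x-w:x+w,::-1],None,fx=k,fy=k,interpolation=cv2.INTER_CUBIC)
W=cv2.resize(w['image'][:,:,::-1],None,fx=.6,fy=.6)
r=np.hstack([crop(a,223,223,k=4),crop(b,293,190,k=4)])
im=np.zeros((520,528,3),np.uint8);im[:264]=r;im[264:504,:384]=W
cv2.imwrite('pics/c2.png',im)
vv,uu=np.mgrid[180:256,185:256];vv=vv.ravel();uu=uu.ravel();P=world(a,uu,vv)
V=a['image'][vv,uu].max(1)
R=np.array([[np.cos(PY),np.sin(PY)],[-np.sin(PY),np.cos(PY)]])
L=(P[:,:2]-POT)@R.T
k=(L[:,0]>78)&(L[:,0]<105)&(abs(L[:,1])<24)&(P[:,2]>30);print('sleeve top',k.sum(),P[k].mean(0),np.percentile(P[k][:,2],[5,50,95]),L[k].mean(0))
```

```text
[338.8860343   -3.57883339 215.90054493] [ 3.14117309e+00 -1.39556897e-03  4.35788288e-02] 7.9
sleeve top 107 [558.66435272 153.0018619   80.34041872] [76.52081576 80.28523722 84.07220598] [ 8.94255822e+01 -6.83069376e-02]
```

View pics/c2.png

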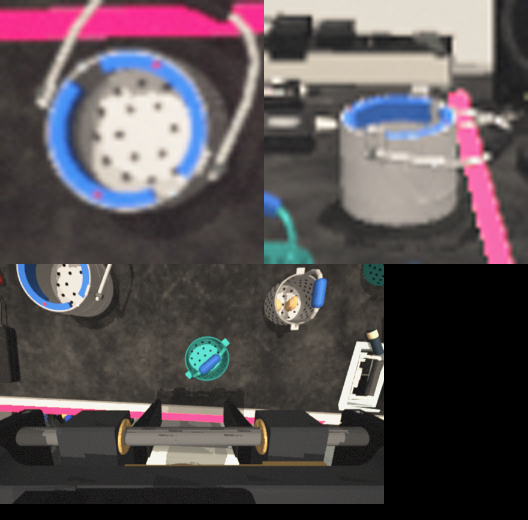

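The pot's handle is folded level: the sleeve top is at 80 mm and the sleeve centre is 89 mm out. I'll move so the wrist camera sees the basket from close by.

step_arm(
  plan=[
    {"x": 0.3,"y": 0.8,"z": 0,"rx": 0,"ry": 0,"rz": 0},
    {"x": 0.3,"y": 0.8,"z": 0,"rx": 0,"ry": 0,"rz": 0},
    {"x": 0.3,"y": 0.8,"z": 0,"rx": 0,"ry": 0,"rz": 0},
    {"x": 0.3,"y": 0.8,"z": 0,"rx": 0,"ry": 0,"rz": 0},
    {"x": 0.3,"y": 0.8,"z": 0,"rx": 0,"ry": 0,"rz": 0},
    {"x": 0.3,"y": 0.8,"z": 0,"rx": 0,"ry": 0,"rz": 0},
    {"x": 0.3,"y": 0.8,"z": 0,"rx": 0,"ry": 0,"rz": 0},
    {"x": 0.2,"y": 0.8,"z": 0,"rx": 0,"ry": 0,"rz": 0},
    {"x": 0,"y": 0,"z": 0,"rx": 0,"ry": 0,"rz": 0},
    {"x": 0,"y": 0,"z": 0,"rx": 0,"ry": 0,"rz": 0},
  ],
)

```text
t: 8.73
eef_pos: [403.9, -159.4, 215.3]
tcp_rot: [-3.141, 0.0, 0.045]
ft_force: [-0.3, 0.1, -0.5]
opening: 0.603
grip_force: 0.0
```

Run:
```python
from h import *
import pickle
w=shot('wrist');pickle.dump(w,open('w4.pkl','wb'))
s=state();print(s['eef_pos'],s['tcp_rot'],s['t'], w['vfov'],w['cx'],w['cy'],-np.array(w['R']).T@w['t'])
vv,uu=np.mgrid[0:260,0:640];vv=vv.ravel();uu=uu.ravel();P=world(w,uu,vv)
H=cv2.cvtColor(w['image'],cv2.COLOR_RGB2HSV)[vv,uu].astype(int)
n=(abs(P[:,0]-467)<60)&(abs(P[:,1]+163)<60)&(P[:,2]>10)&(P[:,2]<130)
bl=n&(H[:,0]>100)&(H[:,0]<125)&(H[:,1]>120)&(P[:,2]>90)
print('bar',bl.sum(),P[bl].mean(0),np.percentile(P[bl][:,2],98),cv2.minAreaRect(P[bl][:,:2].astype(np.float32)))
top=bl&(P[:,2]>112);print('bartop',top.sum(),cv2.minAreaRect(P[top][:,:2].astype(np.float32)))
C=np.array([467.5,-163])
r=np.hypot(*(P[:,:2]-C).T)
t=n&(P[:,2]>50)&(P[:,2]<60)&(r>39)&(r<52)
im=np.zeros((400,640),np.uint8);im[vv[t],uu[t]]=255
N,l,st,ce=cv2.connectedComponentsWithStats(im)
for i in range(1,N):
    if st[i,4]>30:
        k=t&(l[vv,uu]==i);print(st[i],P[k].mean(0),P[k].min(0),P[k].max(0))
rim=n&(P[:,2]>55)&(P[:,2]<64)&(r<41);print('rim',cv2.minEnclosingCircle(P[rim][:,:2].astype(np.float32)))
```

```text
[ 403.58515333 -158.88932042  215.35299261] [-3.14128436e+00  2.93367015e-04  4.61674537e-02] 8.7833 62.32631249040913 320.492448783215 198.72009183328103 [ 474.60023981 -156.53017233  386.36102365]
bar 570 [ 467.18586837 -162.94744759  115.47382513] 117.57609370811859 ((466.98095703125, -162.93130493164062), (33.852718353271484, 11.293062210083008), 3.159384250640869)
bartop 569 ((466.98095703125, -162.93130493164062), (33.852718353271484, 11.293062210083008), 3.159384250640869)
[320  72  13   7  84] [ 508.99529877 -160.21717482   56.78681535] [ 506.17018278 -165.91227728   54.38693986] [ 512.03451106 -154.40229156   58.90899795]
[322 161  12   7  73] [ 425.68333878 -165.73082742   56.71350995] [ 421.89344821 -171.39299455   54.83420835] [ 428.5069595  -160.12478651   58.44765163]
rim ((467.6251220703125, -163.3170166015625), 40.91276168823242)
```

step_arm(
  jaw=-0.2,
  plan=[
    {"x": 0.63,"y": 0.07,"z": 0,"rx": 0,"ry": 0,"rz": -0.04},
    {"x": 0.63,"y": 0.07,"z": 0,"rx": 0,"ry": 0,"rz": -0.04},
    {"x": 0.63,"y": 0.07,"z": 0,"rx": 0,"ry": 0,"rz": -0.04},
    {"x": 0.64,"y": 0.07,"z": 0,"rx": 0,"ry": 0,"rz": -0.04},
    {"x": 0,"y": 0,"z": 0.85,"rx": 0,"ry": 0,"rz": 0},
    {"x": 0,"y": 0,"z": 0.85,"rx": 0,"ry": 0,"rz": 0},
    {"x": 0,"y": 0,"z": 0.85,"rx": 0,"ry": 0,"rz": 0},
    {"x": 0,"y": 0,"z": 0.85,"rx": 0,"ry": 0,"rz": 0},
    {"x": 0,"y": 0,"z": 0.85,"rx": 0,"ry": 0,"rz": 0},
    {"x": 0,"y": 0,"z": 0.8,"rx": 0,"ry": 0,"rz": 0},
  ],
)

```text
t: 9.62
eef_pos: [467.0, -161.9, 88.5]
tcp_rot: [3.142, -0.0, 0.064]
ft_force: [0.0, -0.4, 0.2]
opening: 0.605
grip_force: 0.0
```

step_arm(
  jaw=1,
  plan=[
    {"x": 0,"y": 0,"z": 0,"rx": 0,"ry": 0,"rz": 0},
    {"x": 0,"y": 0,"z": 0,"rx": 0,"ry": 0,"rz": 0},
    {"x": 0,"y": 0,"z": 0,"rx": 0,"ry": 0,"rz": 0},
    {"x": 0,"y": 0,"z": 0,"rx": 0,"ry": 0,"rz": 0},
    {"x": 0,"y": 0,"z": 0,"rx": 0,"ry": 0,"rz": 0},
    {"x": 0,"y": 0,"z": 0,"rx": 0,"ry": 0,"rz": 0},
    {"x": 0,"y": 0,"z": 0,"rx": 0,"ry": 0,"rz": 0},
    {"x": 0,"y": 0,"z": 0,"rx": 0,"ry": 0,"rz": 0},
    {"x": 0,"y": 0,"z": 0,"rx": 0,"ry": 0,"rz": 0},
    {"x": 0,"y": 0,"z": 0,"rx": 0,"ry": 0,"rz": 0},
  ],
)

```text
t: 10.45
eef_pos: [467.3, -163.5, 89.4]
tcp_rot: [3.141, -0.0, 0.063]
ft_force: [0.2, 1.9, 6.3]
opening: 0.137
grip_force: 30.0
```

Run:
```python
from h import *
y=.642;plan([(467.3,-163.5,212,.063,6),(*(POT-75*np.array([np.cos(y),np.sin(y)])),212,y,14)])
```

```text
at [ 467.3 -163.5   89.4] [ 3.141 -0.     0.063] [0.2 1.9 6.3] 0.13662557180064436
-> (467.3, -163.5, 212, 0.063, 6) 6 rows
{'x': -0.0, 'y': -0.0, 'z': -0.82, 'rz': -0.0}
-> (np.float64(416.43251772948645), np.float64(143.39011719363387), 212, 0.642, 14) 14 rows
{'x': -0.09, 'y': -0.88, 'z': -0.0, 'rz': -0.41}
{'x': -0.05, 'y': -0.89, 'z': -0.0, 'rz': -0.41}
{'x': -0.02, 'y': -0.89, 'z': -0.0, 'rz': -0.41}
{'x': 0.02, 'y': -0.89, 'z': -0.0, 'rz': -0.41}
{'x': 0.06, 'y': -0.89, 'z': -0.0, 'rz': -0.41}
{'x': 0.09, 'y': -0.88, 'z': -0.0, 'rz': -0.41}
{'x': 0.13, 'y': -0.88, 'z': -0.0, 'rz': -0.41}
{'x': 0.17, 'y': -0.87, 'z': -0.0, 'rz': -0.41}
{'x': 0.2, 'y': -0.87, 'z': -0.0, 'rz': -0.41}
{'x': 0.24, 'y': -0.86, 'z': -0.0, 'rz': -0.41}
{'x': 0.27, 'y': -0.85, 'z': -0.0, 'rz': -0.41}
{'x': 0.31, 'y': -0.83, 'z': -0.0, 'rz': -0.41}
{'x': 0.34, 'y': -0.82, 'z': -0.0, 'rz': -0.41}
{'x': 0.38, 'y': -0.81, 'z': -0.0, 'rz': -0.41}
```

step_arm(
  plan=[
    {"x": 0,"y": 0,"z": -0.3,"rx": 0,"ry": 0,"rz": 0},
    {"x": 0,"y": 0,"z": -0.6,"rx": 0,"ry": 0,"rz": 0},
    {"x": 0,"y": 0,"z": -0.8,"rx": 0,"ry": 0,"rz": 0},
    {"x": 0,"y": 0,"z": -0.9,"rx": 0,"ry": 0,"rz": 0},
    {"x": 0,"y": 0,"z": -0.9,"rx": 0,"ry": 0,"rz": 0},
    {"x": 0,"y": 0,"z": -0.8,"rx": 0,"ry": 0,"rz": 0},
    {"x": 0,"y": -0.2,"z": -0.5,"rx": 0,"ry": 0,"rz": -0.1},
    {"x": 0,"y": -0.4,"z": -0.1,"rx": 0,"ry": 0,"rz": -0.2},
    {"x": -0.05,"y": -0.6,"z": 0,"rx": 0,"ry": 0,"rz": -0.3},
    {"x": 0,"y": -0.8,"z": 0,"rx": 0,"ry": 0,"rz": -0.3},
  ],
)

```text
t: 11.28
eef_pos: [460.6, -113.4, 211.3]
tcp_rot: [-3.142, 0.0, 0.154]
ft_force: [-0.5, 0.3, -1.9]
opening: 0.132
grip_force: 30.0
```

step_arm(
  plan=[
    {"x": 0,"y": -0.85,"z": 0,"rx": 0,"ry": 0,"rz": -0.4},
    {"x": 0.03,"y": -0.85,"z": 0,"rx": 0,"ry": 0,"rz": -0.4},
    {"x": 0.06,"y": -0.85,"z": 0,"rx": 0,"ry": 0,"rz": -0.4},
    {"x": 0.1,"y": -0.85,"z": 0,"rx": 0,"ry": 0,"rz": -0.4},
    {"x": 0.14,"y": -0.85,"z": 0,"rx": 0,"ry": 0,"rz": -0.4},
    {"x": 0.18,"y": -0.85,"z": 0,"rx": 0,"ry": 0,"rz": -0.4},
    {"x": 0.22,"y": -0.85,"z": 0,"rx": 0,"ry": 0,"rz": -0.4},
    {"x": 0.25,"y": -0.85,"z": 0,"rx": 0,"ry": 0,"rz": -0.4},
    {"x": 0.28,"y": -0.8,"z": 0,"rx": 0,"ry": 0,"rz": -0.4},
    {"x": 0.3,"y": -0.75,"z": 0,"rx": 0,"ry": 0,"rz": -0.4},
  ],
)

```text
t: 12.12
eef_pos: [428.5, 99.2, 211.0]
tcp_rot: [-3.141, 0.001, 0.556]
ft_force: [-0.1, 0.5, -2.0]
opening: 0.133
grip_force: 30.0
```

Run:
```python
from h import *
y=.642;plan([(*(POT-75*np.array([np.cos(y),np.sin(y)])),212,y,5)])
```

```text
at [428.5  99.2 211. ] [-3.141e+00  1.000e-03  5.560e-01] [-0.1  0.5 -2. ] 0.13321616655290197
-> (np.float64(416.43251772948645), np.float64(143.39011719363387), 212, 0.642, 5) 5 rows
{'x': 0.1, 'y': -0.35, 'z': -0.01, 'rz': -0.17}
{'x': 0.11, 'y': -0.35, 'z': -0.01, 'rz': -0.17}
{'x': 0.12, 'y': -0.35, 'z': -0.01, 'rz': -0.17}
{'x': 0.12, 'y': -0.35, 'z': -0.01, 'rz': -0.17}
{'x': 0.13, 'y': -0.34, 'z': -0.01, 'rz': -0.17}
```

step_arm(
  plan=[
    {"x": 0.15,"y": -0.5,"z": 0,"rx": 0,"ry": 0,"rz": -0.25},
    {"x": 0.12,"y": -0.4,"z": 0,"rx": 0,"ry": 0,"rz": -0.2},
    {"x": 0.12,"y": -0.35,"z": 0,"rx": 0,"ry": 0,"rz": -0.17},
    {"x": 0.1,"y": -0.28,"z": 0,"rx": 0,"ry": 0,"rz": -0.14},
    {"x": 0.09,"y": -0.21,"z": 0,"rx": 0,"ry": 0,"rz": -0.1},
    {"x": 0,"y": 0,"z": 0,"rx": 0,"ry": 0,"rz": 0},
    {"x": 0,"y": 0,"z": 0,"rx": 0,"ry": 0,"rz": 0},
    {"x": 0,"y": 0,"z": 0,"rx": 0,"ry": 0,"rz": 0},
    {"x": 0,"y": 0,"z": 0,"rx": 0,"ry": 0,"rz": 0},
    {"x": 0,"y": 0,"z": 0,"rx": 0,"ry": 0,"rz": 0},
  ],
)

```text
t: 12.95
eef_pos: [417.7, 141.7, 211.6]
tcp_rot: [3.141, 0.0, 0.638]
ft_force: [0.2, 0.6, -2.1]
opening: 0.133
grip_force: 30.0
```

```bash
cat > m.py <<'E'
from h import *
import pickle
w=shot('wrist','w5.png');b=shot('side');a=shot('top');pickle.dump((w,a,b),open('w5.pkl','wb'))
s=state();p=s['eef_pos'];yaw=s['tcp_rot'][2];print(p,s['tcp_rot'],s['t'])
vv,uu=np.mgrid[0:400,0:640];vv=vv.ravel();uu=uu.ravel();P=world(w,uu,vv)
H=cv2.cvtColor(w['image'],cv2.COLOR_RGB2HSV)[vv,uu].astype(int)
r=np.hypot(*(P[:,:2]-POT).T)
bl=(H[:,0]>100)&(H[:,0]<125)&(H[:,1]>120)&(P[:,2]>84)&(P[:,2]<94)&(r<60)
rim=(P[:,2]>86)&(P[:,2]<94)&(r<56)&(r>44)
print('n',bl.sum(),rim.sum(),'blue z',np.median(P[bl][:,2]))
from scipy.optimize import least_squares
print('blue circ',cv2.minEnclosingCircle(P[bl][:,:2].astype(np.float32)),'rim',cv2.minEnclosingCircle(P[rim][:,:2].astype(np.float32)))
pk=((H[:,0]>140)|(H[:,0]<8))&(H[:,1]>90)&(P[:,2]>80)&(P[:,2]<96)&(r<52)&(r>36)
im=np.zeros((400,640),np.uint8);im[vv[pk],uu[pk]]=255
N,l,st,ce=cv2.connectedComponentsWithStats(im)
for i in range(1,N):
    if st[i,4]>3: print('red',st[i],world(w,*ce[i],90))
wh=(H[:,1]<50)&(H[:,2]>190)&(P[:,2]>86)&(P[:,2]<96)&(r<52)&(r>36)
im[:]=0;im[vv[wh],uu[wh]]=255
N,l,st,ce=cv2.connectedComponentsWithStats(im)
for i in range(1,N):
    if st[i,4]>5: print('white',st[i],world(w,*ce[i],90))
# held basket, in tool frame
for c,n in((w,'wrist'),(a,'top')):
    P=world(c,uu,vv);q=P-p;X=np.cos(yaw)*q[:,0]+np.sin(yaw)*q[:,1];Y=np.sin(yaw)*q[:,0]-np.cos(yaw)*q[:,1]
    for nm,k in dict(tab_f=(X>38.5)&(X<50)&(abs(Y)<25),tab_b=(X<-38.5)&(X>-50)&(abs(Y)<25)).items():
        k=k&(P[:,2]>p[2]-60)&(P[:,2]<p[2]-20)
        if k.sum()>2:print(n,nm,k.sum(),X[k].mean(),X[k].min(),X[k].max(),Y[k].mean(),P[k][:,2].mean()-p[2])
E
python3 m.py
```

```text
[417.65968391 141.82164231 211.60320139] [3.14149050e+00 1.90436364e-05 6.38299481e-01] 13.1
n 2695 2206 blue z 90.8568171195156
blue circ ((476.3719787597656, 188.45713806152344), 46.87217330932617) rim ((475.9389953613281, 189.02798461914062), 50.506988525390625)
red [360  78   5   5  23] [[516.50048213 171.40932706  90.        ]]
red [271 132   6   5  22] [[435.97725404 205.67364244  90.        ]]
white [259  44 116 120 937] [[482.73511587 195.0371778   90.        ]]
wrist tab_f 185 41.379537960888804 38.51677789773936 44.33745776603104 0.18138064595534462 -32.54495058372359
top tab_b 10 -42.52704637040809 -45.273074987252194 -39.28872864273566 2.4818747259604383 -34.289420784452886
```

View pics/w5.png

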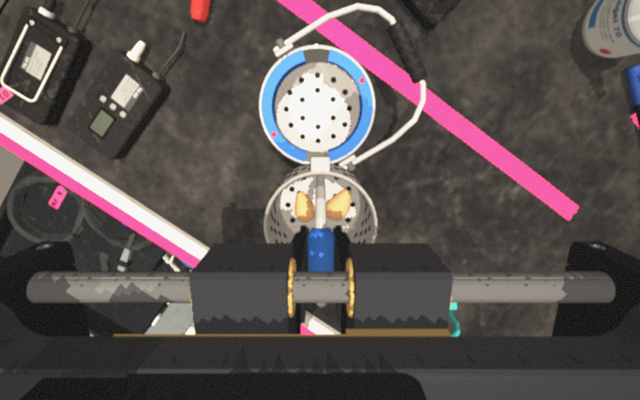

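The pot's centre is at pixel (318,105). The red dots are at (362,80) and (274,134), the notches are at top and bottom of the collar, and both ear pieces are in the held basket. The measurements agree: pot centre (476.3,188.5), dots axis −0.402 rad, so entry yaw is 0.645.

step_arm(
  plan=[
    {"x": 0.3,"y": -0.01,"z": 0,"rx": 0,"ry": 0,"rz": -0.01},
    {"x": 0.5,"y": -0.02,"z": 0,"rx": 0,"ry": 0,"rz": -0.01},
    {"x": 0.6,"y": -0.02,"z": 0,"rx": 0,"ry": 0,"rz": -0.01},
    {"x": 0.6,"y": -0.02,"z": 0,"rx": 0,"ry": 0,"rz": -0.01},
    {"x": 0.5,"y": -0.02,"z": 0,"rx": 0,"ry": 0,"rz": -0.01},
    {"x": 0.3,"y": -0.01,"z": 0,"rx": 0,"ry": 0,"rz": -0.01},
    {"x": 0.2,"y": 0,"z": 0,"rx": 0,"ry": 0,"rz": -0.01},
    {"x": 0,"y": 0,"z": 0.3,"rx": 0,"ry": 0,"rz": 0},
    {"x": 0,"y": 0,"z": 0.3,"rx": 0,"ry": 0,"rz": 0},
    {"x": 0,"y": 0,"z": 0,"rx": 0,"ry": 0,"rz": 0},
  ],
)

```text
t: 13.93
eef_pos: [475.0, 188.4, 194.8]
tcp_rot: [-3.141, 0.003, 0.646]
ft_force: [1.0, -0.8, -2.2]
opening: 0.139
grip_force: 30.0
```

step_arm(
  plan=[
    {"x": 0,"y": 0,"z": 0.2,"rx": 0,"ry": 0,"rz": 0},
    {"x": 0,"y": 0,"z": 0.2,"rx": 0,"ry": 0,"rz": 0},
    {"x": 0,"y": 0,"z": 0.2,"rx": 0,"ry": 0,"rz": 0},
    {"x": 0,"y": 0,"z": 0.2,"rx": 0,"ry": 0,"rz": 0},
    {"x": 0,"y": 0,"z": 0.2,"rx": 0,"ry": 0,"rz": 0},
    {"x": 0,"y": 0,"z": 0,"rx": 0,"ry": 0,"rz": 0},
    {"x": 0,"y": 0,"z": 0,"rx": 0,"ry": 0,"rz": 0},
    {"x": 0,"y": 0,"z": 0,"rx": 0,"ry": 0,"rz": 0},
    {"x": 0,"y": 0,"z": 0,"rx": 0,"ry": 0,"rz": 0},
    {"x": 0,"y": 0,"z": 0,"rx": 0,"ry": 0,"rz": 0},
  ],
)

```text
t: 14.77
eef_pos: [476.3, 189.0, 171.8]
tcp_rot: [3.141, -0.0, 0.646]
ft_force: [0.3, -0.5, -2.5]
opening: 0.136
grip_force: 30.0
```

step_arm(
  plan=[
    {"x": 0,"y": 0,"z": 0.2,"rx": 0,"ry": 0,"rz": 0},
    {"x": 0,"y": 0,"z": 0.2,"rx": 0,"ry": 0,"rz": 0},
    {"x": 0,"y": 0,"z": 0.2,"rx": 0,"ry": 0,"rz": 0},
    {"x": 0,"y": 0,"z": 0.2,"rx": 0,"ry": 0,"rz": 0},
    {"x": 0,"y": 0,"z": 0.2,"rx": 0,"ry": 0,"rz": 0},
    {"x": 0,"y": 0,"z": 0.2,"rx": 0,"ry": 0,"rz": 0},
    {"x": 0,"y": 0,"z": 0.2,"rx": 0,"ry": 0,"rz": 0},
    {"x": 0,"y": 0,"z": 0.2,"rx": 0,"ry": 0,"rz": 0},
    {"x": 0,"y": 0,"z": 0,"rx": 0,"ry": 0,"rz": 0},
    {"x": 0,"y": 0,"z": 0,"rx": 0,"ry": 0,"rz": 0},
  ],
)

```text
t: 15.6
eef_pos: [476.1, 188.9, 131.3]
tcp_rot: [-3.141, 0.001, 0.646]
ft_force: [-0.5, -0.7, -2.0]
opening: 0.133
grip_force: 30.0
```

step_arm(
  plan=[
    {"x": 0,"y": 0,"z": 0.08,"rx": 0,"ry": 0,"rz": 0},
    {"x": 0,"y": 0,"z": 0.08,"rx": 0,"ry": 0,"rz": 0},
    {"x": 0,"y": 0,"z": 0.08,"rx": 0,"ry": 0,"rz": 0},
    {"x": 0,"y": 0,"z": 0.08,"rx": 0,"ry": 0,"rz": 0},
    {"x": 0,"y": 0,"z": 0.08,"rx": 0,"ry": 0,"rz": 0},
    {"x": 0,"y": 0,"z": 0.08,"rx": 0,"ry": 0,"rz": 0},
    {"x": 0,"y": 0,"z": 0,"rx": 0,"ry": 0,"rz": 0},
    {"x": 0,"y": 0,"z": 0,"rx": 0,"ry": 0,"rz": 0},
    {"x": 0,"y": 0,"z": 0,"rx": 0,"ry": 0,"rz": 0},
    {"x": 0,"y": 0,"z": 0,"rx": 0,"ry": 0,"rz": 0},
  ],
)

```text
t: 16.43
eef_pos: [476.2, 189.0, 119.8]
tcp_rot: [3.141, -0.0, 0.646]
ft_force: [-1.2, 0.8, 4.1]
opening: 0.135
grip_force: 30.0
```

step_arm(
  plan=[
    {"x": 0,"y": 0,"z": 0.09,"rx": 0,"ry": 0,"rz": 0},
    {"x": 0,"y": 0,"z": 0.09,"rx": 0,"ry": 0,"rz": 0},
    {"x": 0,"y": 0,"z": 0.08,"rx": 0,"ry": 0,"rz": 0},
    {"x": 0,"y": 0,"z": 0.08,"rx": 0,"ry": 0,"rz": 0},
    {"x": 0,"y": 0,"z": 0,"rx": 0,"ry": 0,"rz": 0},
    {"x": 0,"y": 0,"z": 0,"rx": 0,"ry": 0,"rz": 0},
    {"x": 0,"y": 0,"z": 0,"rx": 0,"ry": 0,"rz": 0},
    {"x": 0,"y": 0,"z": 0,"rx": 0,"ry": 0,"rz": 0},
    {"x": 0,"y": 0,"z": 0,"rx": 0,"ry": 0,"rz": 0},
    {"x": 0,"y": 0,"z": 0,"rx": 0,"ry": 0,"rz": 0},
  ],
)

```text
t: 17.27
eef_pos: [476.3, 189.0, 111.7]
tcp_rot: [3.141, -0.001, 0.646]
ft_force: [-2.7, 0.5, 10.7]
opening: 0.133
grip_force: 30.0
```

step_arm(
  plan=[
    {"x": 0,"y": 0,"z": 0,"rx": 0,"ry": 0,"rz": 0.5},
    {"x": 0,"y": 0,"z": 0,"rx": 0,"ry": 0,"rz": 0.5},
    {"x": 0,"y": 0,"z": 0,"rx": 0,"ry": 0,"rz": 0.5},
    {"x": 0,"y": 0,"z": 0,"rx": 0,"ry": 0,"rz": 0.5},
    {"x": 0,"y": 0,"z": 0,"rx": 0,"ry": 0,"rz": 0.5},
    {"x": 0,"y": 0,"z": 0,"rx": 0,"ry": 0,"rz": 0.5},
    {"x": 0,"y": 0,"z": 0,"rx": 0,"ry": 0,"rz": 0.5},
    {"x": 0,"y": 0,"z": 0,"rx": 0,"ry": 0,"rz": 0.5},
    {"x": 0,"y": 0,"z": 0,"rx": 0,"ry": 0,"rz": 0.5},
    {"x": 0,"y": 0,"z": 0,"rx": 0,"ry": 0,"rz": 0.5},
  ],
)

```text
t: 18.1
eef_pos: [477.1, 189.0, 111.9]
tcp_rot: [3.141, -0.003, 0.144]
ft_force: [0.5, -0.2, 9.7]
opening: 0.136
grip_force: 30.0
```

```bash
python3 -c "
from h import *
s=state();print(s['eef_pos'],s['tcp_rot'],s['ft_force'],s['moment'],s['joints'])"
```

```text
[477.10798355 189.0120152  111.93274847] [ 3.14148153e+00 -2.64438879e-03  1.43728399e-01] [ 0.45059012 -0.22575555  9.65911493] [-0.17388675  0.0034651   0.11694589] [ 2.48630646e-01  4.72235824e-01  1.94130282e+00 -5.83916670e-04
  7.25435880e-01  1.67613511e+00]
```

step_arm(
  plan=[
    {"x": 0,"y": 0,"z": 0,"rx": 0,"ry": 0,"rz": 0.6},
    {"x": 0,"y": 0,"z": 0,"rx": 0,"ry": 0,"rz": 0.6},
    {"x": 0,"y": 0,"z": 0,"rx": 0,"ry": 0,"rz": 0.6},
    {"x": 0,"y": 0,"z": 0,"rx": 0,"ry": 0,"rz": 0.6},
    {"x": 0,"y": 0,"z": 0,"rx": 0,"ry": 0,"rz": 0.6},
    {"x": 0,"y": 0,"z": 0,"rx": 0,"ry": 0,"rz": 0.6},
    {"x": 0,"y": 0,"z": 0,"rx": 0,"ry": 0,"rz": 0.6},
    {"x": 0,"y": 0,"z": 0,"rx": 0,"ry": 0,"rz": 0.6},
    {"x": 0,"y": 0,"z": 0,"rx": 0,"ry": 0,"rz": 0.4},
    {"x": 0,"y": 0,"z": 0,"rx": 0,"ry": 0,"rz": 0.2},
  ],
)

```text
t: 18.93
eef_pos: [477.0, 189.0, 111.9]
tcp_rot: [-3.14, -0.002, -0.396]
ft_force: [0.2, -0.2, 10.6]
opening: 0.136
grip_force: 30.0
```

```bash
python3 -c "
from h import *
s=state();print(s['eef_pos'],s['tcp_rot'],s['ft_force'],s['moment'],s['joints'])
w=shot('wrist','w6.png')
p=s['eef_pos'];yaw=s['tcp_rot'][2]
vv,uu=np.mgrid[0:400,0:640];vv=vv.ravel();uu=uu.ravel();P=world(w,uu,vv);q=P-p
H=cv2.cvtColor(w['image'],cv2.COLOR_RGB2HSV)[vv,uu].astype(int)
X=np.cos(yaw)*q[:,0]+np.sin(yaw)*q[:,1];Y=np.sin(yaw)*q[:,0]-np.cos(yaw)*q[:,1]
pk=((H[:,0]>140)|(H[:,0]<8))&(H[:,1]>90)&(X>30)&(X<55)&(abs(Y)<30)&(P[:,2]>80)
print('red dot tool frame',X[pk],Y[pk])
"
```

```text
[477.04087234 189.00080568 111.91404169] [-3.14044288e+00 -2.17486157e-03 -3.96206893e-01] [ 0.17396881 -0.17849686 10.63445536] [-0.14376607  0.07492023  0.0635106 ] [ 2.48642264e-01  4.72247198e-01  1.94135585e+00 -5.85288075e-04
  7.25560459e-01  2.21608163e+00]
red dot tool frame [44.73912387 44.99781382 44.99866937 44.35985311 44.46378167 44.44312122
 44.40107174 44.27821394 43.73384609 43.65536953 43.67047807 43.79604265
 43.72402611 43.77112977 43.7373394  43.30171003 43.17143599 43.18694025
 43.15890555 43.15270736 43.18510899 43.07948699 42.65119528 42.41769424
 42.66575078 42.59410021 42.5810578  42.62274626 42.64716432 41.99702876
 41.74995916 41.86856055 41.9873021  42.00209735 42.02805809 41.9989442
 41.46368285 41.48743224 41.57919689 41.50909729 41.20080895 41.42247706
 40.73321667 40.82549948 40.74260715 40.69693078] [ 0.43628737  1.01536933  1.59486898 -0.14516109  0.43590907  1.01534218
  1.5966808   2.18542127 -0.72892517 -0.14787083  0.43643809  1.01749181
  1.60201831  2.18169271  2.76649787 -0.72338313 -0.14613022  0.43643088
  1.01933008  1.60245437  2.18330605  2.77477942 -0.72682535 -0.14964616
  0.43649082  1.0194689   1.60289252  2.1833375   2.76350999 -0.73026869
 -0.15139431  0.43700235  1.02053572  1.60362987  2.1854115   2.77072863
 -0.72891308 -0.14557978  0.4366885   1.01877843  1.61362876  2.18808384
 -0.14889617  0.43712012  1.02322489  1.61106825]
```

View pics/w6.png

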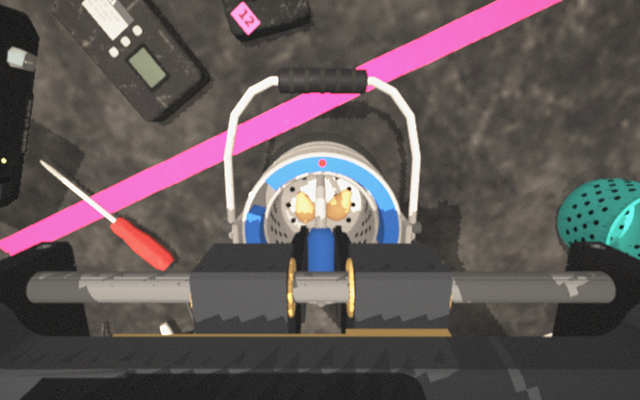

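The red dot at (322,163) sits almost in line with the arch, and the tab is under the collar. I'll turn a little further to feel for the stop.

step_arm(
  plan=[
    {"x": 0,"y": 0,"z": 0,"rx": 0,"ry": 0,"rz": 0.15},
    {"x": 0,"y": 0,"z": 0,"rx": 0,"ry": 0,"rz": 0.15},
    {"x": 0,"y": 0,"z": 0,"rx": 0,"ry": 0,"rz": 0.15},
    {"x": 0,"y": 0,"z": 0,"rx": 0,"ry": 0,"rz": 0.1},
    {"x": 0,"y": 0,"z": 0,"rx": 0,"ry": 0,"rz": 0},
    {"x": 0,"y": 0,"z": 0,"rx": 0,"ry": 0,"rz": 0},
    {"x": 0,"y": 0,"z": 0,"rx": 0,"ry": 0,"rz": 0},
    {"x": 0,"y": 0,"z": 0,"rx": 0,"ry": 0,"rz": 0},
    {"x": 0,"y": 0,"z": 0,"rx": 0,"ry": 0,"rz": 0},
    {"x": 0,"y": 0,"z": 0,"rx": 0,"ry": 0,"rz": 0},
  ],
)

```text
t: 19.82
eef_pos: [477.1, 189.0, 111.9]
tcp_rot: [-3.14, -0.002, -0.449]
ft_force: [-0.2, -0.1, 11.1]
opening: 0.136
grip_force: 30.0
```

```bash
python3 -c "
from h import *
s=state();print(s['eef_pos'],s['tcp_rot'],s['ft_force'],s['moment'])"
```

```text
[477.06736527 188.99879896 111.91499198] [-3.14029530e+00 -2.14059883e-03 -4.48919415e-01] [-0.2354636  -0.13501217 11.09327804] [-0.15567411  0.02896986  0.06138307]
```

step_arm(
  plan=[
    {"x": 0,"y": 0,"z": 0,"rx": 0,"ry": 0,"rz": 0.15},
    {"x": 0,"y": 0,"z": 0,"rx": 0,"ry": 0,"rz": 0.15},
    {"x": 0,"y": 0,"z": 0,"rx": 0,"ry": 0,"rz": 0.15},
    {"x": 0,"y": 0,"z": 0,"rx": 0,"ry": 0,"rz": 0.15},
    {"x": 0,"y": 0,"z": 0,"rx": 0,"ry": 0,"rz": 0.1},
    {"x": 0,"y": 0,"z": 0,"rx": 0,"ry": 0,"rz": 0},
    {"x": 0,"y": 0,"z": 0,"rx": 0,"ry": 0,"rz": 0},
    {"x": 0,"y": 0,"z": 0,"rx": 0,"ry": 0,"rz": 0},
    {"x": 0,"y": 0,"z": 0,"rx": 0,"ry": 0,"rz": 0},
    {"x": 0,"y": 0,"z": 0,"rx": 0,"ry": 0,"rz": 0},
  ],
)

```text
t: 20.65
eef_pos: [476.7, 188.6, 111.9]
tcp_rot: [-3.141, -0.002, -0.518]
ft_force: [-1.1, -3.0, 11.2]
opening: 0.135
grip_force: 30.1
```

```bash
python3 -c "
from h import *
s=state();print(s['eef_pos'],s['tcp_rot'],s['ft_force'],s['moment'],s['joints'])"
```

```text
[476.66630135 188.61983612 111.85251141] [-3.14131556e+00 -1.61342370e-03 -5.18060936e-01] [-1.05607607 -3.04848303 11.22540834] [-0.53203261  0.34662959  0.43896104] [ 2.48381254e-01  4.72138920e-01  1.94183710e+00 -1.38450412e-03
  7.26262647e-01  2.33827281e+00]
```

The stop is felt at −0.51 rad (moment 0.44 N m), as the geometry predicts. I'll square it up to about −0.42 and let it rise.

step_arm(
  plan=[
    {"x": 0,"y": 0,"z": 0,"rx": 0,"ry": 0,"rz": -0.3},
    {"x": 0,"y": 0,"z": 0,"rx": 0,"ry": 0,"rz": -0.3},
    {"x": 0,"y": 0,"z": 0,"rx": 0,"ry": 0,"rz": -0.2},
    {"x": 0,"y": 0,"z": 0,"rx": 0,"ry": 0,"rz": -0.2},
    {"x": 0,"y": 0,"z": -0.07,"rx": 0,"ry": 0,"rz": 0},
    {"x": 0,"y": 0,"z": -0.07,"rx": 0,"ry": 0,"rz": 0},
    {"x": 0,"y": 0,"z": -0.07,"rx": 0,"ry": 0,"rz": 0},
    {"x": 0,"y": 0,"z": -0.07,"rx": 0,"ry": 0,"rz": 0},
    {"x": 0,"y": 0,"z": 0,"rx": 0,"ry": 0,"rz": 0},
    {"x": 0,"y": 0,"z": 0,"rx": 0,"ry": 0,"rz": 0},
  ],
)

```text
t: 21.48
eef_pos: [476.8, 188.9, 118.6]
tcp_rot: [-3.141, -0.002, -0.419]
ft_force: [1.6, -0.4, 4.7]
opening: 0.133
grip_force: 30.0
```

step_arm(
  jaw=-0.2,
  plan=[
    {"x": 0,"y": 0,"z": 0,"rx": 0,"ry": 0,"rz": 0},
    {"x": 0,"y": 0,"z": 0,"rx": 0,"ry": 0,"rz": 0},
    {"x": 0,"y": 0,"z": 0,"rx": 0,"ry": 0,"rz": 0},
    {"x": 0,"y": 0,"z": 0,"rx": 0,"ry": 0,"rz": 0},
    {"x": 0,"y": 0,"z": 0,"rx": 0,"ry": 0,"rz": 0},
    {"x": 0,"y": 0,"z": 0,"rx": 0,"ry": 0,"rz": 0},
    {"x": 0,"y": 0,"z": 0,"rx": 0,"ry": 0,"rz": 0},
    {"x": 0,"y": 0,"z": 0,"rx": 0,"ry": 0,"rz": 0},
    {"x": 0,"y": 0,"z": 0,"rx": 0,"ry": 0,"rz": 0},
    {"x": 0,"y": 0,"z": 0,"rx": 0,"ry": 0,"rz": 0},
  ],
)

```text
t: 22.32
eef_pos: [476.2, 188.9, 118.1]
tcp_rot: [3.142, -0.0, -0.419]
ft_force: [0.1, 0.6, -0.6]
opening: 0.596
grip_force: 0.0
```

step_arm(
  plan=[
    {"x": 0,"y": 0,"z": -0.4,"rx": 0,"ry": 0,"rz": 0},
    {"x": 0,"y": 0,"z": -0.6,"rx": 0,"ry": 0,"rz": 0},
    {"x": 0,"y": 0,"z": -0.8,"rx": 0,"ry": 0,"rz": 0},
    {"x": 0,"y": 0,"z": -0.8,"rx": 0,"ry": 0,"rz": 0},
    {"x": 0,"y": 0,"z": -0.8,"rx": 0,"ry": 0,"rz": 0},
    {"x": -0.6,"y": 0,"z": -0.6,"rx": 0,"ry": 0,"rz": 0},
    {"x": -0.8,"y": 0,"z": 0,"rx": 0,"ry": 0,"rz": 0},
    {"x": -0.6,"y": 0,"z": 0,"rx": 0,"ry": 0,"rz": 0},
    {"x": 0,"y": 0,"z": 0,"rx": 0,"ry": 0,"rz": 0},
    {"x": 0,"y": 0,"z": 0,"rx": 0,"ry": 0,"rz": 0},
  ],
)

```text
t: 23.15
eef_pos: [430.1, 209.5, 218.4]
tcp_rot: [-3.142, -0.0, -0.418]
ft_force: [0.0, 0.0, -0.7]
opening: 0.602
grip_force: 0.0
```

Run:
```python
from h import *
w=shot('wrist');a=shot('top')
vv,uu=np.mgrid[0:400,0:640];vv=vv.ravel();uu=uu.ravel();P=world(w,uu,vv)
H=cv2.cvtColor(w['image'],cv2.COLOR_RGB2HSV)[vv,uu].astype(int)
bl=(H[:,0]>100)&(H[:,0]<125)&(H[:,1]>120)&(np.hypot(*(P[:,:2]-POT).T)<40)&(P[:,2]>120)
rr=cv2.minAreaRect(P[bl][:,:2].astype(np.float32))
print('bar',bl.sum(),P[bl].mean(0),np.percentile(P[bl][:,2],[50,90]),rr)
im=np.vstack([cv2.resize(w['image'][:,:,::-1],(480,300)),cv2.resize(a['image'][190:256,190:256,::-1],(264,264),interpolation=cv2.INTER_CUBIC).repeat(1,0) if 0 else np.hstack([cv2.resize(a['image'][180:256,180:270,::-1],(320,270),interpolation=cv2.INTER_CUBIC),np.zeros((270,160,3),np.uint8)])])
cv2.imwrite('pics/f.png',im);print(state()['t'])
```

```text
bar 686 [477.52682095 188.61810697 151.64003757] [146.06457553 147.26452077] ((478.1853942871094, 188.00799560546875), (11.05967903137207, 36.22133255004883), 65.66049194335938)
23.25
```

View pics/f.png

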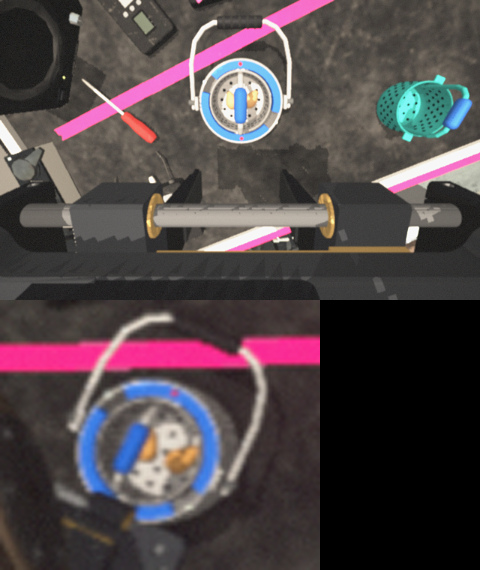

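The bar top is at 146 mm, so the basket's origin is 30.5 mm above the pot's, which is the locked height. The bar's axis is at −24.3° against −23.1° for the dots. The bar at (240,103) lines up with both red dots, the pot's handle is folded down, both ear pieces are inside and the gripper is clear.

```bash
python3 -c "
from cell import *
print(job_done())"
```

```text
the job is handed in; nothing more can be done
None
```

The job is handed in: the pot's handle is folded down, the basket sits locked in the pot under the red dots, both ear pieces are still in it, and the gripper touched nothing else; it took about 23 s.

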